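# Prop the ceramic box's lid on its stay

## Robot

A 6-joint arm with a two-finger parallel gripper is mounted at the origin on the work surface. World frame = base frame: x ahead of the robot, y to its left, z up, the work surface at z = 0. Lengths are in mm, angles in degrees, forces in N, time in s.
With the tool pointing down it reaches from about 300 to 850 mm from the base axis. Payload 4.2 kg.
Tool frame: the origin (TCP) lies on the centre line of the jaws, within the pads' length; the fingertips stand 11 mm ahead of it and the grasp point (between the pads) lies 8 mm behind it; z points along the fingers, y is the line along which they close (so a half turn about z gives the same grasp; the last joint's range is limited). The gripper opens to 91 mm and grips with 3 to 60 N. Pads are 32 mm wide; open, the fingers measure 118 mm over their backs; the gripper's body (76 mm by 178 mm) begins 60 mm behind the grasp point.
Start: joints at [68.125, 18.312, 89.639, -0, 72.044, -1.146], TCP at [203.529, 537.79, 224.976] pointing down, gripper open.
Joint ranges: [-177.97, 177.97], [-48.28, 115.42], [12.27, 149.76], [-77.06, 257.06], [2.81, 150.46], [-146.56, 146.56]. Speed limits (degrees/s): [147.25, 147.25, 180, 180, 180, 180].

## Interface

Orientations are given as [roll, pitch, yaw] about the fixed x, y, z axes, in that order (R = Rz(yaw) Ry(pitch) Rx(roll)).
In Python, from workcell import env, grab_frame, camera_model, models gives the robot as it stands.
- The arm moves only by the shell command python3 -m crank 'ROWS' [FORCE]. ROWS is text: rows parted by semicolons, each of 7 numbers parted by spaces: the closure, from -1 (fully open) to 1 (shut), so that 0 is half open, then the shift along the tool's x, y, z in mm, then the turn, a rotation vector about the tool's x, y, z in degrees. A call has 1 to 10 rows; each row shifts and turns the commanded pose from where the row before left it, along the tool's axes as they then stand; what a row does not reach is not made up. A row lasts 1/8 s, in which the tool goes at most 62.5 mm and 10.7 degrees, less where a joint would pass 70% of its speed; a pose out of reach is approached as far as the arm can. A call is refused whole if a number of a shift passes 62.5 or a number of a turn 10.7, either way. A call with a gripper value outside its range is refused whole. The fingers move at their own pace and stop on an object; FORCE is the grip in N (left out, the last holds). Time passes only in rows, so rows that do not move let the fingers close. It gives the time, the measured TCP pose, the force, the opening and the grip force at its end, in the units of the state.
- env.state(): the state, without advancing time (a new reading comes with each control period).
- grab_frame(name): name is "scene" or "top"; returns the picture (400x640x3 uint8, blue, green, red); there is no depth.
- camera_model(name): a dict with "K" (3x3 intrinsics, pixels), "R" (3x3) and "t" (3): a world point X has camera coordinates R X + t. Camera axes: x right, y down, z forward; pixel columns grow to the right and rows downward; lengths in mm; the calibration is good to about 2 mm. A picture is of the moment at which its call begins. camera_model takes no time and is no camera call.
- env.job_done(): hands the job in; it is judged then, once.
Trained networks look in the newest picture that a camera, given by its name, has taken for a name from the list of things; names that differ only in an ending like _2 or _b are one class to them, and where a whole thing is asked for, a point or a joint stands for the part that bears it (a point fixed in the world has none). Each returns a list of dicts, best first, with "p" (0 to 1); they miss things now and then, are a little off and sometimes report something else, mostly with a low value. They report only what shows in the picture. A call takes as long as a camera call.
- models.search_frame(name, camera): "point" ([x, y, z] in mm, in world coordinates, good to about 4 mm: the middle of the surface that is visible of it).
The state is a dict: "time_s": time; "qpos": joint angles; "qvel": joint speeds; "effort": joint torques, N m; "ee_pos": TCP position; "ee_rot": TCP orientation; "force": force on the tool from outside, world axes, zero at the start; "torque": the same for the moment, N m; "gripper_width": finger opening in mm; "gripper_force": force on a finger pad.
Only numpy, scipy, OpenCV 4.12 (cv2) and the standard library are available. Lean on these libraries where they do the work, as an engineer would, in place of code of your own. Each camera call takes 0.05 s, during which the arm holds its last target. There are 200 camera calls.

## Task

The lid of the ceramic box has been thrown right back: swing the box's steel stay up and over to its stop, then bring the lid forward and lower it gently, without letting it drop, until it rests on the stay half open. Let go of it, and leave everything else where it is.

Things in the scene. Friction and masses are not known exactly. Their poses are not given: they have to be found in the camera images.
- box: Open-topped glazed ceramic box, fixed to the shelf, 120 (x) x 155 (y) x 70 mm high, walls 7 mm. Origin: centre of its underside, on the shelf. Its x axis runs along the lid's hinge; the hinge is on its +y rim, and the side opposite the hinge (its front) is -y; the stay is on its +x side. Box z is up.
- lid (a joint): Lid's angle about the hinge, rad: 0 shut, 2.1 thrown right back against its stop, where it starts; rises from -y over to +y. The lid is a slab 172 x 172 x 8 mm, about 0.45 kg, overhanging the box's sides by 26 mm. Left of itself it falls, back or shut, from either side of upright: lightly damped hinge. Resting on the raised stay it reads about 0.53.
- lid_hinge (a point): Midpoint of the lid's hinge line, 77.5 mm to +y from the box's centre and 72 mm above the shelf; the hinge line is parallel to the box's x axis.
- lid_handle (a point): Centre of the lid's white ceramic handle: a barrel 18 mm thick, 36 mm long, parallel to the hinge, on a brass tongue 12 mm wide, 32 mm beyond the lid's free edge, 204 mm from the hinge line (seen from the hinge, at the lid's angle + 0.02 rad above -y). Lid thrown back: about 250 mm above the shelf. Fingers closing along the hinge direction on its flat ends let the lid turn between them.
- stay (a joint): Angle of the stay about its pivot, rad: 0 folded, level along the outside of the box's +x side, free end towards the hinge (+y); 1.57 upright; 1.68 its stop, leaning a little to the front. Starts at 0 to 0.3. Stiff pivot: it stays where it is left (about 1 N at its end moves it). The lid's weight presses it against the stop.
- stay_pivot (a point): Point on the stay's pivot axis (parallel to the box's x axis), in the same plane across that axis as point stay_bar: at box x +112, y -44.5 mm, 56 mm above the shelf. The axis is 122 mm in front of the lid's hinge.
- stay_bar (a point): Grip point on the stay's cross bar, 85 mm from the pivot axis. The stay is a steel rod 10 mm thick, 11 mm outside the box's +x wall; at its free end a round cross bar 14 mm thick runs parallel to the hinge from box x +64 to +132 mm; this point is on its centre line at x +112. The outer 46 mm stand clear of the lid's edge; the lid's underside comes to rest on the inner end.
- brush: Wooden record brush, 34 x 90 x 30 mm, lying in the box. Origin: centre of its underside. Leave it.
- cloche: Glass cloche on a round wooden base, 130 mm across, 177 mm high. Origin: centre of its underside. Leave it.
- tonearm_rest: Chrome tonearm rest: a small post with a fork, 52 mm across, 76 mm high. Origin: centre of its underside. Leave it.
- adapter: Red plastic record adapter, a disc 68 mm across, 14 mm high. Origin: centre of its underside. Leave it.
- opener: Flat steel bottle opener, about 145 mm long, 6 mm thick. Origin: on its underside near the middle. Leave it.
- mug: White ceramic mug, 80 mm across, 90 mm high. Origin: centre of its underside. Leave it.
- coasters: Stack of round cork coasters, 94 mm across, 30 mm high. Origin: centre of its underside. Leave it.

How it is judged:
By the outcome, as a careful person would: the job done as asked, in the order asked, and still so for the second after the job is handed in, with the robot touching nothing.
It also fails if it takes over 61 s, if anything falls off the work surface, if the arm or the gripper's body presses on something with over 40 N, if the wrist force passes 120 N, or if a joint passes its speed limit or range.

## Working session

There is one attempt and no reset: what is moved stays moved. The work goes in short steps, Python scripts to look and compute and a shell command to move; the robot and the scene stay as the last step left them, time stands still between calls to the robot, and variables do not carry over. Pictures are saved under pics/ and viewed, at most 10 in all, crops included, and the job is handed in when it is done.

```bash
mkdir -p pics; ls; python3 - <<'E'
from workcell import env, grab_frame, camera_model, models
import cv2, numpy as np
for c in ("scene","top"):
    cv2.imwrite(f"pics/{c}0.png",grab_frame(c))
    for n in ("box","lid","lid_handle","lid_hinge","stay","stay_bar","stay_pivot","brush","cloche","tonearm_rest","mug","coasters"):
        r=models.search_frame(n,c)
        print(c,n,[(np.round(d["point"]).tolist(),round(d["p"],2)) for d in r[:2]])
s=env.state(); print(s)
E
```

```text
pics
scene box [([452.0, 125.0, 98.0], 0.58)]
scene lid [([442.0, 159.0, 153.0], 0.91)]
scene lid_handle [([441.0, 156.0, 155.0], 0.74)]
scene lid_hinge [([440.0, 161.0, 154.0], 0.94)]
scene stay [([551.0, 92.0, 62.0], 0.8), ([487.0, 47.0, 38.0], 0.2)]
scene stay_bar [([543.0, 91.0, 62.0], 0.82)]
scene stay_pivot [([551.0, 93.0, 62.0], 0.6)]
scene brush [([486.0, 45.0, 39.0], 0.56)]
scene cloche [([657.0, -383.0, 111.0], 0.6), ([358.0, -10.0, 8.0], 0.18)]
scene tonearm_rest [([697.0, 43.0, 6.0], 0.82)]
scene mug [([623.0, 317.0, 56.0], 0.93), ([440.0, 159.0, 150.0], 0.35)]
scene coasters [([353.0, -303.0, 32.0], 0.63)]
top box [([445.0, 122.0, 98.0], 0.67)]
top lid [([435.0, 160.0, 164.0], 0.76), ([481.0, 47.0, 35.0], 0.17)]
top lid_handle [([429.0, 160.0, 160.0], 0.95), ([356.0, -6.0, 10.0], 0.63)]
top lid_hinge [([433.0, 161.0, 163.0], 0.78)]
top stay [([541.0, 92.0, 62.0], 0.57)]
top stay_bar [([545.0, 90.0, 64.0], 0.66)]
top stay_pivot [([542.0, 94.0, 66.0], 0.57)]
top brush [([482.0, 49.0, 37.0], 0.71)]
top cloche [([547.0, 87.0, 64.0], 0.64), ([618.0, -364.0, 125.0], 0.59)]
top tonearm_rest [([691.0, 52.0, 8.0], 0.68)]
top mug [([445.0, 122.0, 99.0], 0.24)]
top coasters [([343.0, -303.0, 31.0], 0.63)]
{'time_s': 1.3, 'qpos': array([ 6.81260787e+01,  1.83110963e+01,  8.96385750e+01,  1.02954841e-03,
        7.20434347e+01, -1.14597688e+00]), 'qvel': array([-0.05830999, -0.01861522,  0.07813894, -0.1173467 , -0.01302524,
       -0.05881124]), 'effort': array([ 8.36333802e-04, -4.12359989e+01, -2.32228088e+01,  7.28213321e-02,
        3.76750238e-02,  4.82847213e-06]), 'ee_pos': array([203.51289948, 537.8027863 , 224.98687562]), 'ee_rot': array([ 1.79993088e+02, -8.41363434e-04,  1.59271738e+02]), 'force': array([-0.78978473,  0.76437444, -0.42610704]), 'torque': array([ 0.05591067,  0.00562464, -0.03735765]), 'gripper_force': 0.0, 'gripper_width': 91.39955985881357}
```

View pics/scene0.png

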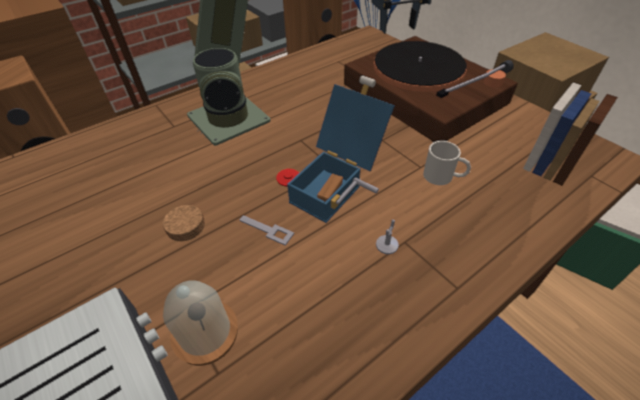

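View pics/top0.png

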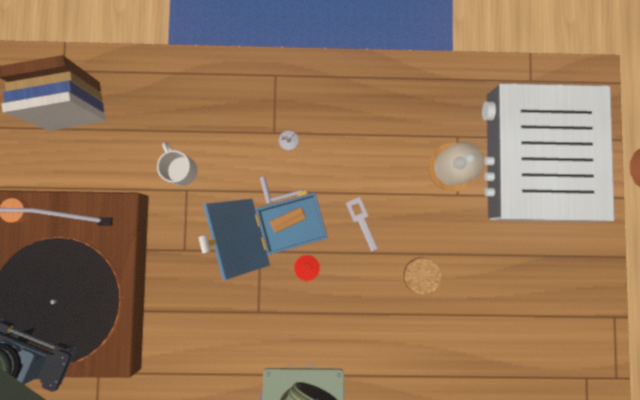

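Scene: box at about (325,185), lid thrown back at (355,130), handle (367,82), stay bar (368,185). Top: box (292,222), lid (237,238), handle (205,244), stay bar (265,190). Zooming in for a pose fit.

```bash
python3 - <<'E'
import cv2
a=cv2.imread("pics/scene0.png")[70:230,270:400]; b=cv2.imread("pics/top0.png")[165:290,190:340]
cv2.imwrite("pics/sc.png",cv2.resize(a,None,fx=3.7,fy=3.7,interpolation=cv2.INTER_CUBIC))
cv2.imwrite("pics/tc.png",cv2.resize(b,None,fx=4.6,fy=4.6,interpolation=cv2.INTER_CUBIC))
E
```

```text
(no output)
```

View pics/sc.png

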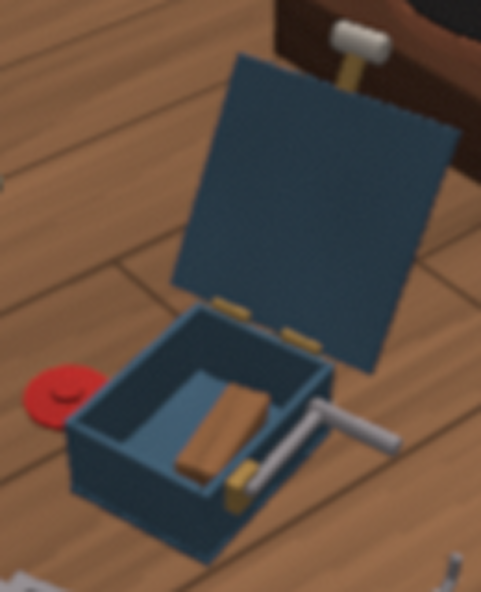

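View pics/tc.png

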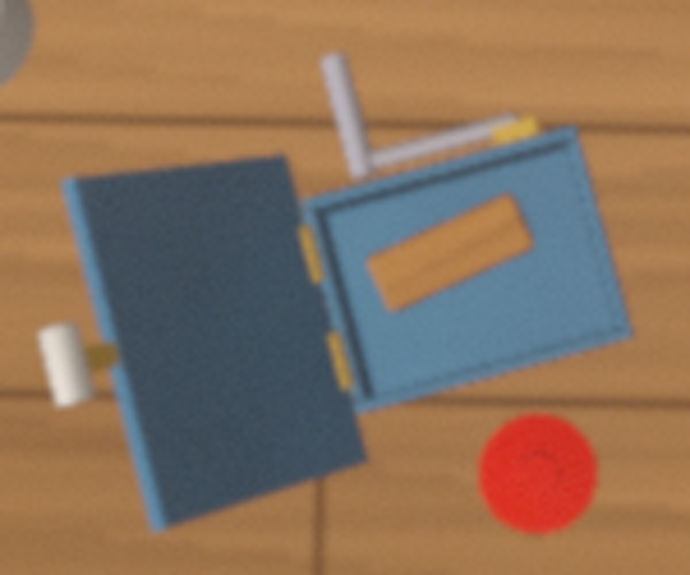

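```bash
cat > geo.py <<'E'
import numpy as np
from workcell import env, grab_frame, camera_model, models
def proj(c,X):
    m=camera_model(c); p=np.array(m["K"])@(np.array(m["R"])@X+np.array(m["t"])); return p[:2]/p[2]
def world(p,L):
    c,s=np.cos(p[2]),np.sin(p[2]); x,y,z=L
    return np.array([p[0]+c*x-s*y,p[1]+s*x+c*y,z])
def handle(l,x=0): return (x,77.5-204*np.cos(l+.02),72+204*np.sin(l+.02))
def bar(s,x=112): return (x,-44.5+85*np.cos(s),56+85*np.sin(s))
E
python3 - <<'E'
from geo import *
from scipy.optimize import least_squares
A=lambda u,v:np.array([u/3.7+270,v/3.7+70]); B=lambda u,v:np.array([u/4.6+190,v/4.6+165])
k=lambda *L:(lambda p:L)
obs=[("scene",k(60,-77.5,70),A(208,492)),("scene",k(-60,-77.5,70),A(70,428)),("scene",k(60,77.5,70),A(332,370)),("scene",k(-60,77.5,70),A(198,308)),
("scene",k(60,-77.5,0),A(208,562)),("scene",k(-60,-77.5,0),A(72,492)),
("top",k(60,-77.5,70),B(577,128)),("top",k(-60,-77.5,70),B(632,333)),("top",k(60,77.5,70),B(302,200)),("top",k(-60,77.5,70),B(360,410)),
("scene",lambda p:handle(p[4]),A(361,43)),("top",lambda p:handle(p[4]),B(66,366)),
("scene",lambda p:bar(p[3],64),A(316,408)),("scene",lambda p:bar(p[3],132),A(398,447)),
("top",lambda p:bar(p[3],64),B(360,172)),("top",lambda p:bar(p[3],132),B(334,58))]
f=lambda p:np.concatenate([proj(c,world(p,L(p)))-q for c,L,q in obs])
best=min((least_squares(f,[460,100,y,.2,2.1],loss="soft_l1") for y in (0,1.5,3,-1.5)),key=lambda r:r.cost)
print(best.x,np.degrees(best.x[2]),best.cost); print(np.round(best.fun.reshape(-1,2),1))
p=best.x
print("handle",world(p,handle(p[4])),"bar",world(p,bar(p[3])),"pivot",world(p,(112,-44.5,56)),"hinge",world(p,(0,77.5,72)))
E
```

```text
Traceback (most recent call last):
  File "geo.py", line 4, in proj
    m=camera_model(c); p=np.array(m["K"])@(np.array(m["R"])@X+np.array(m["t"])); return p[:2]/p[2]
ValueError: time passes only in moves, steps and waits
```

Camera models must be cached, since the fit calls them too often.

```bash
sed -i 's/^def proj/CM={c:camera_model(c) for c in ("scene","top")}\ndef proj/; s/m=camera_model(c)/m=CM[c]/' geo.py
python3 - <<'E'
from geo import *
from scipy.optimize import least_squares
A=lambda u,v:np.array([u/3.7+270,v/3.7+70]); B=lambda u,v:np.array([u/4.6+190,v/4.6+165])
k=lambda *L:(lambda p:L)
obs=[("scene",k(60,-77.5,70),A(208,492)),("scene",k(-60,-77.5,70),A(70,428)),("scene",k(60,77.5,70),A(332,370)),("scene",k(-60,77.5,70),A(198,308)),
("scene",k(60,-77.5,0),A(208,562)),("scene",k(-60,-77.5,0),A(72,492)),
("top",k(60,-77.5,70),B(577,128)),("top",k(-60,-77.5,70),B(632,333)),("top",k(60,77.5,70),B(302,200)),("top",k(-60,77.5,70),B(360,410)),
("scene",lambda p:handle(p[4]),A(361,43)),("top",lambda p:handle(p[4]),B(66,366)),
("scene",lambda p:bar(p[3],64),A(316,408)),("scene",lambda p:bar(p[3],132),A(398,447)),
("top",lambda p:bar(p[3],64),B(360,172)),("top",lambda p:bar(p[3],132),B(334,58))]
f=lambda p:np.concatenate([proj(c,world(p,L(p)))-q for c,L,q in obs])
best=min((least_squares(f,[460,100,y,.2,2.1],loss="soft_l1") for y in (0,1.5,3,-1.5)),key=lambda r:r.cost)
print(best.x,np.degrees(best.x[2]),best.cost); print(np.round(best.fun.reshape(-1,2),1).tolist())
p=best.x
print("handle",world(p,handle(p[4])),"bar",world(p,bar(p[3])),"pivot",world(p,(112,-44.5,56)),"hinge",world(p,(0,77.5,72)))
for c in CM: print(c, -np.array(CM[c]["R"]).T@CM[c]["t"])
E
```

```text
[4.72638571e+02 3.54452762e+01 2.92088390e-01 4.89705948e-02
 2.10346213e+00] 16.735432018869613 11.951318874681967
[[-0.3, 2.1], [-2.4, -1.2], [1.1, -1.6], [-0.5, -2.0], [-0.1, 2.0], [-0.7, 0.5], [-1.0, -1.7], [0.3, 0.0], [-1.1, -0.4], [-0.8, 0.5], [-0.3, 0.2], [-0.2, -0.4], [-1.2, -0.2], [-0.1, 0.3], [0.6, 0.3], [-1.0, -0.8]]
handle [419.48495216 212.2182714  245.63013521] bar [568.26202167 106.38301123  60.16083706] pivot [592.7086663   25.08080338  56.        ] hinge [450.32223032 109.66273317  72.        ]
scene [1033.35367759 -387.62307752  740.1455887 ]
top [ 437.49710931  -13.40442106 1326.38268138]
```

```bash
cat >> geo.py <<'E'
from scipy.spatial.transform import Rotation as Ro
P=[472.64,35.45,.29209]; ST=.049
def delta(target,grasp=True,back=0):
    """tool-frame shift bringing the grasp point (or TCP) to target, standing 'back' mm off along tool z"""
    s=env.state(); R=Ro.from_euler("xyz",s["ee_rot"],degrees=True).as_matrix()
    d=R.T@(np.asarray(target)-s["ee_pos"]); d[2]+=(8 if grasp else 0)-back
    return np.round(d,1)
def turn(z,y):
    "rotation vector (tool axes, deg) to reach tool z,y directions"
    s=env.state(); R=Ro.from_euler("xyz",s["ee_rot"],degrees=True)
    z=np.array(z)/np.linalg.norm(z); y=np.array(y)-z*np.dot(y,z); y/=np.linalg.norm(y)
    T=Ro.from_matrix(np.c_[np.cross(y,z),y,z]); return np.round((R.inv()*T).as_rotvec(degrees=True),1)
BX=np.array([np.cos(P[2]),np.sin(P[2]),0]); BY=np.array([-np.sin(P[2]),np.cos(P[2]),0])
E
python3 -m crank '0 0 0 -45 0 0 -9.35;0 0 0 -45 0 0 -9.35;0 0 0 -45 0 0 -9.35;0 0 0 -45 0 0 -9.35'; python3 - <<'E'
from geo import *
print(delta(world(P,(190,40,400)),False), turn((0,0,-1),BY))
E
```

```text
time_s: 1.8
ee_pos: [203.4, 537.6, 406.5]
ee_rot: [180.0, 0.0, -163.0]
force: [0.2, 0.4, -0.0]
gripper_width: 54.4
gripper_force: 0.0
[-301.  -519.6    6.4] [0.  0.  0.2]
```

```bash
python3 -m crank '0 -30 -52 0 0 0 0;0 -30 -52 0 0 0 0;0 -30 -52 0 0 0 0;0 -30 -52 0 0 0 0;0 -30 -52 0 0 0 0;0 -30 -52 0 0 0 0;0 -30 -52 0 0 0 0;0 -30 -52 0 0 0 0;0 -30 -52 0 0 0 0;0 -30 -52 0 0 0 0' && python3 -m crank '0 0 0 0 0 10 0;0 0 0 0 0 10 0;0 0 0 0 0 10 0;0 0 0 0 0 10 0;0 0 0 0 0 0 0'; python3 - <<'E'
from geo import *
print(delta(world(P,bar(ST,114)),True,100), turn(-np.sin(.698)*BX+[0,0,-np.cos(.698)],BY),env.state()["qpos"])
E
```

```text
time_s: 3.05
ee_pos: [641.3, 124.2, 405.0]
ee_rot: [180.0, 0.0, -163.3]
force: [0.7, 0.5, -0.3]
gripper_width: 45.4
gripper_force: 0.0
time_s: 3.68
ee_pos: [634.8, 124.4, 391.4]
ee_rot: [180.0, -40.1, -163.3]
force: [-0.1, 0.3, -0.4]
gripper_width: 45.5
gripper_force: 0.0
[-162.5    1.9  204.4] [ 0.  -0.2 -0. ] [ 11.69700344  50.36181275  19.2329433   -6.5546973  150.2842561
 -99.55299916]
```

```bash
python3 -m crank '0 -32 0 41 0 0 0;0 -32 0 41 0 0 0;0 -32 0 41 0 0 0;0 -32 0 41 0 0 0;0 -32 2 41 0 0 0;0 0 0 0 0 0 0'; python3 - <<'E'
from geo import *
import cv2
print(delta(world(P,bar(ST,114)),True,0), turn(-np.sin(.698)*BX+[0,0,-np.cos(.698)],BY),env.state()["qpos"])
for c in CM:
    im=grab_frame(c); r=models.search_frame("stay_bar",c)
    print([(np.round(d["point"]).tolist(),round(d["p"],2)) for d in r[:2]], world(P,bar(ST,98)))
    if c=="scene":cv2.imwrite("pics/s1.png",cv2.resize(im[90:230,280:440],None,fx=4,fy=4,interpolation=cv2.INTER_CUBIC))
E
```

```text
time_s: 4.42
ee_pos: [622.1, 122.9, 137.8]
ee_rot: [180.0, -40.0, -163.3]
force: [0.3, -0.3, 0.5]
gripper_width: 45.6
gripper_force: 0.0
[ -8.3  -0.4 102.3] [ 0. -0. -0.] [ 11.75534039  49.26462883  56.86438577  -3.45678295 113.73656807
 -95.17419998]
[([542.0, 93.0, 63.0], 0.64)] [554.85635339 102.35641116  60.16333351]
[([544.0, 69.0, 63.0], 0.57), ([355.0, 154.0, 179.0], 0.25)] [554.85635339 102.35641116  60.16333351]
```

View pics/s1.png

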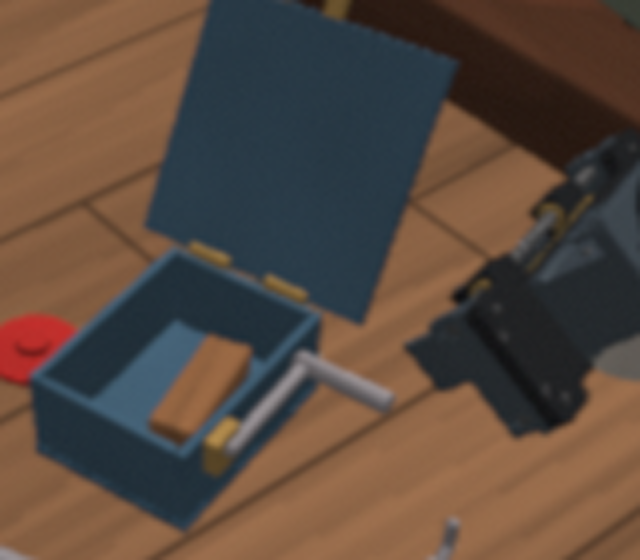

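The gripper stands outside the bar, whose outer end shows at crop (390,402). It is aligned with the bar and clear of the lid, so I am approaching and closing.

```bash
python3 -m crank '0 -8 0 26 0 0 0;0 0 0 26 0 0 0;0 0 0 26 0 0 0;0 0 0 24 0 0 0;0 0 0 0 0 0 0' && python3 -m crank '0.4 0 0 0 0 0 0;0.6 0 0 0 0 0 0;0.8 0 0 0 0 0 0;1 0 0 0 0 0 0;1 0 0 0 0 0 0;1 0 0 0 0 0 0' 12; python3 - <<'E'
from geo import *
print(delta(world(P,bar(ST,114))))
R=Ro.from_euler("xyz",env.state()["ee_rot"],degrees=True).as_matrix()
th=np.linspace(ST,1.71,14); w=np.array([world(P,bar(t,114)) for t in th]); print(np.round(np.diff(w,axis=0)@R,1))
E
```

```text
time_s: 5.25
ee_pos: [568.0, 106.2, 55.9]
ee_rot: [-179.9, -39.6, -163.3]
force: [-0.4, -1.0, 0.8]
gripper_width: 45.6
gripper_force: 0.0
time_s: 6.0
ee_pos: [568.5, 106.7, 54.5]
ee_rot: [-180.0, -39.6, -163.3]
force: [2.4, 2.5, -0.1]
gripper_width: 14.0
gripper_force: 12.0
[ 2.3 -0.3  2.6]
[[  6.9  -1.2  -8.3]
 [  6.7  -2.6  -8.1]
 [  6.4  -3.9  -7.8]
 [  6.1  -5.2  -7.4]
 [  5.6  -6.3  -6.8]
 [  5.   -7.4  -6.1]
 [  4.4  -8.4  -5.3]
 [  3.7  -9.2  -4.5]
 [  2.9  -9.8  -3.5]
 [  2.1 -10.3  -2.5]
 [  1.2 -10.7  -1.5]
 [  0.4 -10.8  -0.4]
 [ -0.5 -10.8   0.6]]
```

```bash
python3 -m crank '1 6.9 -1.2 -8.3 0 0 0;1 6.7 -2.6 -8.1 0 0 0;1 6.4 -3.9 -7.8 0 0 0;1 6.1 -5.2 -7.4 0 0 0;1 5.6 -6.3 -6.8 0 0 0;1 5 -7.4 -6.1 0 0 0;1 4.4 -8.4 -5.3 0 0 0' && python3 -m crank '1 3.7 -9.2 -4.5 0 0 0;1 2.9 -9.8 -3.5 0 0 0;1 2.1 -10.3 -2.5 0 0 0;1 1.2 -10.7 -1.5 0 0 0;1 0.4 -10.8 -0.4 0 0 0;1 0 0 0 0 0 0'; python3 - <<'E'
from geo import *
print(delta(world(P,bar(1.68,114))),env.state()["torque"])
E
```

```text
time_s: 6.88
ee_pos: [577.3, 76.9, 122.8]
ee_rot: [179.4, -39.6, -163.0]
force: [3.0, 14.4, 12.0]
gripper_width: 13.8
gripper_force: 12.0
time_s: 7.62
ee_pos: [593.2, 22.8, 137.4]
ee_rot: [-179.8, -39.6, -163.5]
force: [3.7, 0.7, 7.3]
gripper_width: 13.5
gripper_force: 12.0
[ 0.3 -6.9  4.3] [-0.00274098 -0.01371635 -0.0654193 ]
```

```bash
python3 -m crank '1 0 -5 0.5 0 0 0;1 0 -4 0.5 0 0 0;1 0 0 0 0 0 0' && python3 -m crank '1 0 -3 0.5 0 0 0;1 0 -3 0.5 0 0 0;1 0 0 0 0 0 0'
```

```text
time_s: 8.0
ee_pos: [595.1, 16.3, 136.4]
ee_rot: [180.0, -39.5, -163.3]
force: [4.2, 5.3, 7.7]
gripper_width: 13.5
gripper_force: 12.0
time_s: 8.38
ee_pos: [595.1, 16.0, 136.4]
ee_rot: [179.2, -39.5, -162.9]
force: [2.7, 20.2, 11.3]
gripper_width: 13.7
gripper_force: 12.0
```

```bash
python3 -m crank '0.5 0 3 0 0 0 0;0.2 0 0 0 0 0 0;0 0 0 0 0 0 0;0 0 0 0 0 0 0' && python3 -m crank '0 0 0 -25 0 0 0;0 0 0 -30 0 0 0;0 0 0 -40 0 0 0;0 0 0 -40 0 0 0;0 0 0 -20 0 -10 0;0 0 0 -20 0 -10 0;0 0 0 -20 0 -10 0;0 0 0 -20 0 -10 0;0 0 0 -40 0 0 0;0 0 0 -40 0 0 0'; python3 - <<'E'
from geo import *
import cv2
im=grab_frame("scene"); cv2.imwrite("pics/s2.png",cv2.resize(im[90:230,280:440],None,fx=4,fy=4,interpolation=cv2.INTER_CUBIC))
o=np.array([280,90])
for s in (1.57,1.68): print(s,[((proj("scene",world(P,bar(s,x)))-o)*4).round() for x in (64,132)])
t=world(P,handle(2.1))
print(delta(t,True,110),turn((0,0,-1),BX),turn((0,0,-1),-BX),env.state()["qpos"],t)
E
```

```text
time_s: 8.88
ee_pos: [594.9, 11.7, 133.5]
ee_rot: [-179.9, -39.7, -163.4]
force: [0.6, -0.8, 0.3]
gripper_width: 45.5
gripper_force: 0.0
time_s: 10.12
ee_pos: [706.9, 45.7, 390.3]
ee_rot: [-180.0, 0.3, -163.3]
force: [0.1, 0.0, -0.8]
gripper_width: 45.6
gripper_force: 0.0
1.57 [array([222., 344.]), array([325., 393.])]
1.68 [array([213., 354.]), array([316., 403.])]
[231.4 242.2  44.3] [ 0.5  0.9 89.9] [ -0.9   0.5 -90.1] [ 2.76590772e+00  2.95864920e+01  4.78044480e+01  1.23701072e-02
  1.01694679e+02 -1.03893040e+02] [419.65937872 211.64662767 245.99985824]
```

View pics/s2.png

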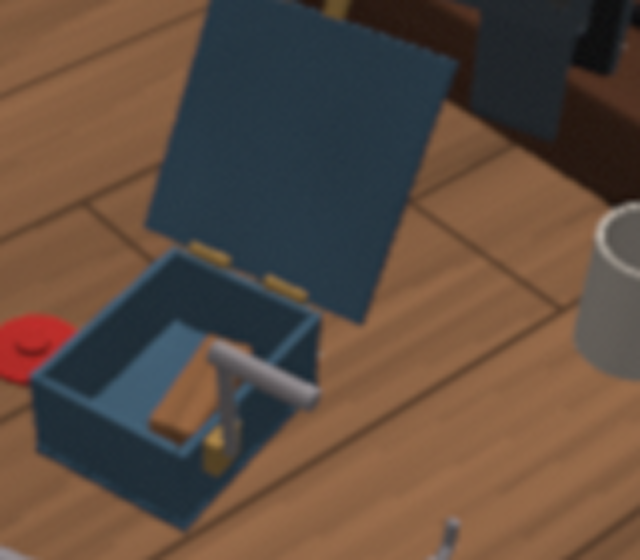

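The stay is at its stop: bar ends at crop (215,352) and (315,400), against a predicted (213,354) and (316,403). Next, the handle.

```bash
python3 -m crank '-0.4 38.6 40.4 0 0 0 0;-0.4 38.6 40.4 0 0 0 0;-0.4 38.6 40.4 0 0 0 0;-0.4 38.6 40.4 0 0 0 0;-0.4 38.6 40.4 0 0 0 0;-0.4 38.6 40.4 0 0 0 0' && python3 -m crank '-0.4 0 0 0 0 0 10;-0.4 0 0 0 0 0 10;-0.4 0 0 0 0 0 10;-0.4 0 0 0 0 0 10;-0.4 0 0 0 0 0 10;-0.4 0 0 0 0 0 10;-0.4 0 0 0 0 0 10;-0.4 0 0 0 0 0 10;-0.4 0 0 0 0 0 10;-0.4 0 0 0 0 0 0' ; python3 - <<'E'
from geo import *
t=world(P,handle(2.1))
print(delta(t),turn((0,0,-1),BX))
E
```

```text
time_s: 10.92
ee_pos: [415.1, 212.3, 387.2]
ee_rot: [-179.9, 0.3, -163.3]
force: [0.8, 1.3, 0.6]
gripper_width: 63.9
gripper_force: 0.0
time_s: 12.18
ee_pos: [416.8, 211.7, 387.2]
ee_rot: [179.7, 0.1, 106.8]
force: [0.4, -0.0, -0.1]
gripper_width: 63.9
gripper_force: 0.0
[ -0.7   1.9 149.2] [0.3 0.1 0.1]
```

```bash
python3 -m crank '-0.4 0 2 35 0 0 0;-0.4 0 0 35 0 0 0;-0.4 0 0 30 0 0 0;-0.4 0 0 25 0 0 0;-0.4 0 0 15 0 0 0;-0.4 0 0 8 0 0 0;-0.4 0 0 0 0 0 0' && python3 -m crank '-0.1 0 0 0 0 0 0;0.1 0 0 0 0 0 0;0.2 0 0 0 0 0 0;0.4 0 0 0 0 0 0;1 0 0 0 0 0 0;1 0 0 0 0 0 0' 12; python3 - <<'E'
from geo import *
import cv2
im=grab_frame("scene"); cv2.imwrite("pics/s3.png",cv2.resize(im[40:230,280:440],None,fx=3.1,fy=3.1,interpolation=cv2.INTER_CUBIC))
print(delta(world(P,handle(2.1))),env.state()["qpos"])
R=Ro.from_euler("xyz",env.state()["ee_rot"],degrees=True).as_matrix()
th=np.linspace(2.1,.53,26); w=np.array([world(P,handle(t)) for t in th]); print(np.round(np.diff(w,axis=0)@R,1).tolist())
E
```

```text
time_s: 13.05
ee_pos: [419.8, 212.8, 239.5]
ee_rot: [179.6, 0.0, 106.7]
force: [-0.1, 0.3, 0.4]
gripper_width: 63.7
gripper_force: 0.0
time_s: 13.8
ee_pos: [419.6, 212.9, 239.7]
ee_rot: [179.6, 0.0, 106.7]
force: [-2.5, -1.5, 3.6]
gripper_width: 36.2
gripper_force: 12.0
[-1.2 -0.3  1.7] [ 2.55606803e+01  8.08439599e+00  1.01251025e+02 -1.00403603e-01
  7.03092662e+01  8.88477686e+00]
[[-11.1, 0.0, -6.3], [-11.5, 0.0, -5.6], [-11.8, 0.0, -4.9], [-12.1, 0.0, -4.1], [-12.4, 0.0, -3.4], [-12.5, 0.0, -2.6], [-12.7, 0.0, -1.8], [-12.8, 0.0, -1.0], [-12.8, 0.0, -0.2], [-12.8, 0.0, 0.6], [-12.7, -0.0, 1.4], [-12.6, -0.0, 2.2], [-12.5, -0.0, 3.0], [-12.2, -0.0, 3.8], [-12.0, -0.0, 4.5], [-11.7, -0.0, 5.3], [-11.3, -0.0, 6.0], [-10.9, -0.0, 6.7], [-10.5, -0.0, 7.4], [-10.0, -0.0, 8.0], [-9.5, -0.1, 8.6], [-8.9, -0.1, 9.2], [-8.3, -0.1, 9.7], [-7.7, -0.1, 10.2], [-7.0, -0.1, 10.7]]
```

View pics/s3.png

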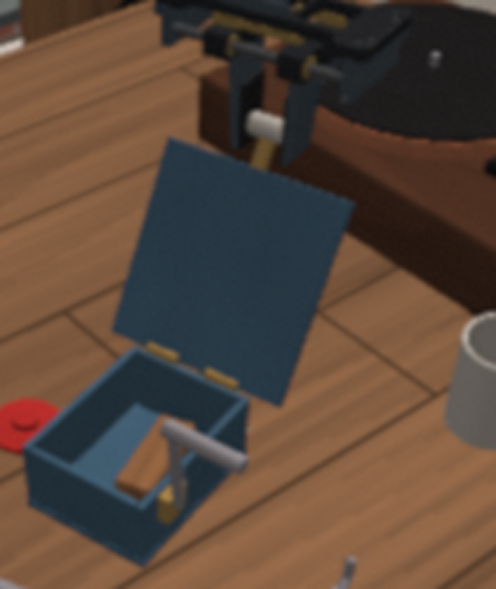

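The handle is held at crop (263,125), opening 36 mm. Starting the arc.

```bash
python3 -m crank '1 -11.1 0 -6.3 0 0 0;1 -11.5 0 -5.6 0 0 0;1 -11.8 0 -4.9 0 0 0;1 -12.1 0 -4.1 0 0 0;1 -12.4 0 -3.4 0 0 0;1 0 0 0 0 0 0' 15 && python3 -m crank '1 -12.5 0 -2.6 0 0 0;1 -12.7 0 -1.8 0 0 0;1 -12.8 0 -1 0 0 0;1 -12.8 0 -0.2 0 0 0;1 -12.8 0 0.6 0 0 0;1 -12.7 0 1.4 0 0 0;1 -12.6 0 2.2 0 0 0;1 0 0 0 0 0 0'; python3 - <<'E'
from geo import *
print(delta(world(P,handle(2.1-12*1.57/25))))
E
```

```text
time_s: 14.6
ee_pos: [436.6, 155.2, 264.0]
ee_rot: [179.7, 0.1, 106.6]
force: [-3.4, -0.4, 2.3]
gripper_width: 36.2
gripper_force: 15.0
time_s: 15.6
ee_pos: [462.0, 69.3, 264.8]
ee_rot: [179.7, 0.1, 106.7]
force: [-4.7, -1.7, 3.3]
gripper_width: 36.1
gripper_force: 15.0
[0.6 0.4 1.1]
```

Tracking well with low forces. Next comes the lowering, slower towards the end.

```bash
python3 -m crank '1 -12.5 0 3 0 0 0;1 -12.2 0 3.8 0 0 0;1 -12 0 4.5 0 0 0;1 -11.7 0 5.3 0 0 0;1 -11.3 0 6 0 0 0;1 -10.9 0 6.7 0 0 0;1 -10.5 0 7.4 0 0 0;1 0 0 0 0 0 0' && python3 -m crank '1 -5 0 4 0 0 0;1 -5 0 4 0 0 0;1 -4.7 0 4.3 0 0 0;1 -4.7 0 4.3 0 0 0;1 -4.5 0 4.6 0 0 0;1 -4.5 0 4.6 0 0 0;1 -4.2 0 4.8 0 0 0;1 -4.2 0 4.8 0 0 0;1 0 0 0 0 0 0'; python3 - <<'E'
from geo import *
for l in (.65,.6,.53): print(delta(world(P,handle(l))))
E
```

```text
time_s: 16.6
ee_pos: [485.1, -8.9, 227.5]
ee_rot: [179.8, 0.2, 106.7]
force: [-4.0, -2.4, 1.2]
gripper_width: 35.8
gripper_force: 15.0
time_s: 17.73
ee_pos: [495.4, -43.6, 191.9]
ee_rot: [179.9, 0.1, 106.7]
force: [-5.2, -3.5, 1.2]
gripper_width: 36.0
gripper_force: 15.0
[-0.1  1.   1.3]
[-6.2  1.   9.4]
[-14.1   0.9  21.3]
```

```bash
python3 -m crank '1 -3.1 0 4.1 0 0 0;1 -3.1 0 4.1 0 0 0;1 -2.8 0 4.2 0 0 0;1 -1.4 0 2.1 0 0 0;1 -1.4 0 2.1 0 0 0;1 0 0 0 0 0 0' && python3 -m crank '1 -0.6 0 1.1 0 0 0;1 -0.6 0 1.1 0 0 0;1 -0.6 0 1.1 0 0 0;1 0 0 0 0 0 0'; python3 - <<'E'
from geo import *
for l in (.53,.52): print(delta(world(P,handle(l))))
E
```

```text
time_s: 18.48
ee_pos: [498.7, -54.9, 175.5]
ee_rot: [179.9, 0.2, 106.7]
force: [-4.9, -3.5, 0.3]
gripper_width: 35.5
gripper_force: 15.0
time_s: 18.98
ee_pos: [499.3, -56.8, 172.3]
ee_rot: [179.9, 0.2, 106.8]
force: [-5.8, -4.2, 0.0]
gripper_width: 35.9
gripper_force: 15.0
[-0.4  1.1  1.7]
[-1.4  1.1  3.5]
```

```bash
python3 -m crank '1 -0.5 0 1 0 0 0;1 -0.5 0 1 0 0 0;1 0 0 0 0 0 0' && python3 -m crank '1 -0.5 0 1 0 0 0;1 -0.5 0 1 0 0 0;1 0 0 0 0 0 0'
```

```text
time_s: 19.35
ee_pos: [499.6, -57.7, 170.7]
ee_rot: [179.9, 0.2, 106.8]
force: [-5.5, -4.3, 2.7]
gripper_width: 35.9
gripper_force: 15.0
time_s: 19.73
ee_pos: [499.7, -58.0, 170.2]
ee_rot: [179.8, 0.1, 106.7]
force: [-8.7, -1.1, 12.1]
gripper_width: 35.6
gripper_force: 15.0
```

Contact: the lid has stopped and the upward force has risen to 12 N. Releasing.

```bash
python3 -m crank '1 0.5 0 -1 0 0 0;0.15 0 0 0 0 0 0;0 0 0 0 0 0 0;-0.3 0 0 0 0 0 0;-0.3 0 0 0 0 0 0' && python3 -m crank '-0.3 0 0 -15 0 0 0;-0.3 0 0 -30 0 0 0;-0.3 0 0 -40 0 0 0;-0.3 0 0 -40 0 0 0;-0.3 0 0 -40 0 0 0;-0.3 0 0 0 0 0 0;-0.3 0 0 0 0 0 0'; python3 - <<'E'
from geo import *
import cv2
im=grab_frame("scene"); cv2.imwrite("pics/s4.png",cv2.resize(im[70:270,230:450],None,fx=2.9,fy=2.9,interpolation=cv2.INTER_CUBIC))
o=np.array([230,70])
print(((proj("scene",world(P,handle(.53)))-o)*2.9).round(),[((proj("scene",world(P,bar(1.68,x)))-o)*2.9).round() for x in (64,132)])
E
```

```text
time_s: 20.35
ee_pos: [501.5, -56.0, 170.2]
ee_rot: [179.6, 0.1, 106.7]
force: [-0.0, -0.7, -0.5]
gripper_width: 59.1
gripper_force: 0.0
time_s: 21.22
ee_pos: [499.6, -56.1, 335.3]
ee_rot: [179.6, 0.0, 106.7]
force: [0.2, -0.2, -0.8]
gripper_width: 59.5
gripper_force: 0.0
[197. 276.] [array([299., 314.]), array([374., 350.])]
```

View pics/s4.png

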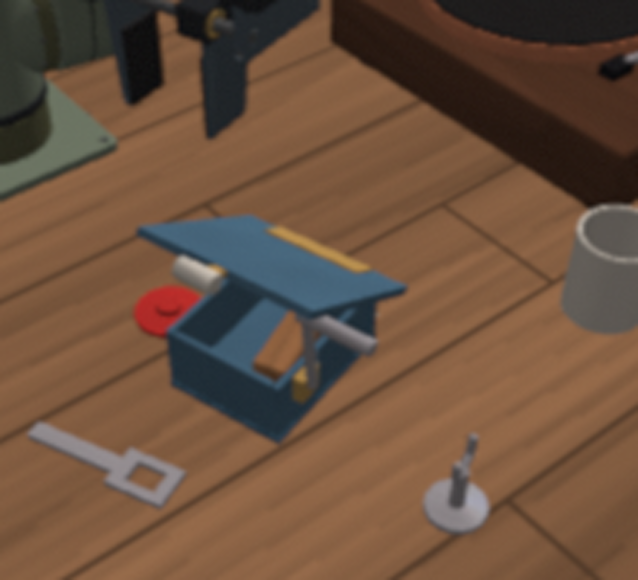

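The lid rests half open on the raised stay: handle at crop (197,274), predicted (197,276), and bar end at (374,345). The gripper is clear, and the box, adapter, opener, tonearm rest and mug in view look undisturbed.

```bash
python3 -c "
from workcell import env
print(env.job_done())"
```

```text
the job is handed in; nothing more can be done
None
```

The stay is up against its stop, the lid was lowered under control to rest half open on it, the gripper let go and moved clear, and the job was handed in at about 21 s of the 61 s allowed; I have no verdict back.

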